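# Set out the sweet stall's display boards

## Task

Set out the sweets on the stall: put the white box with red bands, the white box with yellow bands and the green tin each on the gold board with the paper mat of its colour, centred on the mat, with the boxes lying lengthwise along it. Last of all, once those three are in place, lay the small red box crosswise on the middle of the red-banded box, like a plus sign. Keep every piece the right way up throughout, let go of everything, and leave the candy jar, the bell and the price-ticket stand where they are.

Things in the scene. Friction and masses are not known exactly. Their poses are not given: they have to be found in the camera images.
- red_wide: loose white carton with four red bands across it, 100 long x 50 wide x 30 high mm, 0.1 to 0.25 kg, lying flat. Origin at the centre of its underside, z up, x along its length, y across its width.
- yellow_box: loose white carton with four yellow bands across it, 100 long x 40 wide x 28 high mm, 0.09 to 0.2 kg, lying flat. Origin at the centre of its underside, z up, x along its length, y across its width.
- green_tin: loose round green tin with a gold line round it and a gold disc on its lid, 54 mm diameter, 42 mm high, 0.09 to 0.2 kg, standing upright. Origin at the centre of its underside, z up.
- red_small: loose small all-red carton with one gold ribbon round its middle, 90 long x 34 wide x 26 high mm, 0.07 to 0.15 kg, lying flat. It goes on top of the red-banded carton, its length across that carton's length. Origin at the centre of its underside, z up, x along its length, y across its width.
- board_red: round gold display board with a red rectangular white-edged paper mat (122 x 60 mm) glued flat on its top in the middle; board 140 mm across, 4 mm thick, fixed to the table (may lie anywhere and at any yaw). Origin at the centre of its underside, z up, x along the mat's long side.
- board_yellow: round gold display board with a yellow rectangular white-edged paper mat (122 x 60 mm) glued flat on its top in the middle; board 140 mm across, 4 mm thick, fixed to the table (may lie anywhere and at any yaw). Origin at the centre of its underside, z up, x along the mat's long side.
- board_green: round gold display board with a green round white-edged paper mat (78 mm) glued flat on its top in the middle; board 140 mm across, 4 mm thick, fixed to the table (may lie anywhere and at any yaw). Origin at the centre of its underside, z up.
- candy_jar: bystander: small amber glass jar with a steel cap, 48 mm diameter, 55 mm high, loose; leave it alone. Origin at the centre of its underside, z up.
- bell: bystander: steel counter bell on a black foot, 48 mm diameter, 41 mm high, loose; leave it alone. Origin at the centre of its underside, z up.
- ticket: bystander: dark wooden ticket stand (26 x 44 x 16 mm) with a blank white card upright in it, 52 mm high in all, loose; leave it alone. Origin at the centre of its underside, z up, x across the card's thickness, y along the card. (Not listed: two foil-wrapped pralines, 14 mm high, lie loose among the goods; everything else on the table is at its edges.)

How it is judged:
On the way, in this order (a step that is already met when the one before it is completed fails the run):
1. the red-banded box, the yellow-banded box and the green tin each stand on the board of their colour, let go (horizontal distance between red_wide and board_red below 0.012 m and z of red_wide in the frame of board_red between 0 and 0.008 m and angle between each of red_wide, yellow_box, green_tin's own z axis and vertical below 0.15 rad and linear speed of each of red_wide, yellow_box, green_tin below 0.02 m/s and contact force between each of red_wide, yellow_box, green_tin and the fingers below 0.1 N and angle between the x axis of red_wide and the x axis of board_red, either way round below 0.2 rad and horizontal distance between yellow_box and board_yellow below 0.012 m and z of yellow_box in the frame of board_yellow between 0 and 0.008 m and angle between the x axis of yellow_box and the x axis of board_yellow, either way round below 0.2 rad and horizontal distance between green_tin and board_green below 0.012 m and z of green_tin in the frame of board_green between 0 and 0.008 m), for 0.2 s.
2. the small red box lies crosswise on the red-banded box, let go (horizontal distance between red_small and red_wide below 0.012 m and z of red_small in the frame of red_wide between 0.026 and 0.034 m and angle between red_small's own z axis and vertical below 0.15 rad and linear speed of red_small below 0.02 m/s and contact force between red_small and the fingers below 0.1 N and angle between the x axis of red_small and the y axis of red_wide, either way round below 0.2 rad), for 0.2 s.
At the end, for the whole second after the job is handed in: Red-banded box, yellow-banded box and tin rest on the boards of their colour, small red box on the red-banded box: each upright, within 12 mm of centre, boxes within 0.2 rad of the mat's long side (small one: of square across the box below), released and at rest (all of step 1 and all of step 2); the robot touches nothing.
It fails at once if the candy jar is moved by more than 20 mm (distance of candy_jar from where it was at the start of the episode above 0.02 m).
It fails at once if the bell is moved by more than 20 mm (distance of bell from where it was at the start of the episode above 0.02 m).
It fails at once if the price-ticket stand is moved by more than 20 mm (distance of ticket from where it was at the start of the episode above 0.02 m).
It fails at once if a piece is tipped by more than 0.8 rad (angle between any of red_wide, red_small, yellow_box, green_tin's own z axis and vertical above 0.8 rad).
It also fails if it takes over 128 s, if anything falls off the work surface, if the arm or the gripper's body presses on something with over 40 N, if the wrist force passes 120 N, or if a joint passes its speed limit or range.

## Robot

A 7-joint arm with a two-finger parallel gripper is mounted at the origin on the work surface. World frame = base frame: x ahead of the robot, y to its left, z up, the work surface at z = 0. Lengths are in m, angles in rad, forces in N, time in s.
With the tool pointing down it reaches from about 0.425 to 1.025 m from the base axis. Payload 9.4 kg.
Tool frame: the origin (TCP) lies midway between the tips of the shut fingers; the grasp point (between the pads) lies bot.pinch_z behind it (bot.pinch_z is the distance from the TCP to the grasp point, in m); z points along the fingers, y is the line along which they close (so a half turn about z gives the same grasp; the last joint's range is limited). The gripper opens to 85 mm and grips with 20 to 120 N. Pads are 22 mm wide; open, the fingers measure 114 mm over their backs; the gripper's body (76 mm by 85 mm) begins 54 mm behind the grasp point. The pads swing forward as they close: fully open they stand 13 mm farther back than shut.
Start: joints at [-1.415, 0.599, -0.003, 1.599, 0.002, 0.943, -0.08], TCP at [0.167, 0.705, 0.231] pointing down, gripper open.
Joint ranges: [-2.57, 2.57], [-0.35, 1.97], [-1.29, 1.29], [0.11, 2.56], [-1.05, 4.19], [0.11, 1.86], [-2.63, 2.63]. Speed limits (rad/s): [2.22, 2.22, 3.01, 3.01, 3.14, 3.14, 3.14].

## Interface

Orientations are given as a rotation vector (axis times angle).
In Python, from workcell import bot, eyes gives the robot as it stands.
- The arm moves only by the tool servo_tool, never from a script. Its arguments are lists of equal length, an entry for each row: "dr": the turn, a rotation vector about the tool's x, y, z in degrees, a list of three; "dp": the shift along the tool's x, y, z in units of 25 mm (1.0 is 25 mm), a list of three; "hand": the closure, from -1 (fully open) to 1 (shut). In form: {"dr": [[wx, wy, wz], ...], "dp": [[tx, ty, tz], ...], "hand": [hand, ...]}. A call has 1 to 8 rows; each row shifts and turns the commanded pose from where the row before left it, along the tool's axes as they then stand; what a row does not reach is not made up. A row lasts 1/10 s, in which the tool goes at most 50 mm and 8.59 degrees, less where a joint would pass 70% of its speed; a pose out of reach is approached as far as the arm can. A call is refused whole if a number of a shift passes 1 or a number of a turn 8.59, either way. A call with a gripper value outside its range is refused whole. The fingers move at their own pace and stop on an object; "squeeze" is the grip in N (left out, the last holds). Time passes only in rows, so rows that do not move let the fingers close. It gives the time, the measured TCP pose, the force, the opening and the grip force at its end, in the units of the state.
- bot.get_obs(): the state, without advancing time (a new reading comes with each control period).
- eyes.grab_frame(name): name is "scene" or "top"; returns the picture (480x640x3 uint8, red, green, blue); there is no depth.
- eyes.get_calibration(name): a dict with "K" (3x3 intrinsics, pixels), "R" (3x3) and "t" (3): a world point X has camera coordinates R X + t. Camera axes: x right, y down, z forward; pixel columns grow to the right and rows downward; lengths in m; the calibration is good to about 2 mm. A picture is of the moment at which its call begins. get_calibration takes no time and is no camera call.
- bot.sign_off(): hands the job in; it is judged then, once.
The state is a dict: "clock": time; "joint_pos": joint angles; "dq": joint speeds; "effort": joint torques, N m; "tcp_pos": TCP position; "tcp_rot": TCP orientation; "contact_force": force on the tool from outside, world axes, zero at the start; "moment": the same for the moment, N m; "finger_gap": opening from 0.0 (shut) to 1.0 (fully open); "grip_force": force on a finger pad.
Only numpy, scipy, OpenCV 4.12 (cv2) and the standard library are available. Lean on these libraries where they do the work, as an engineer would, in place of code of your own. Each camera call takes 0.05 s, during which the arm holds its last target. There are 200 camera calls.

## Working session

There is one attempt and no reset: what is moved stays moved. The work goes in short steps, Python scripts to look and compute and a tool call to move; the robot and the scene stay as the last step left them, time stands still between calls to the robot, and variables do not carry over. Pictures are saved under pics/ and viewed, at most 14 in all, crops included, and the job is handed in when it is done.

Besides the shell and the picture viewer there is one more tool, called by a JSON object that holds its "api" and its "payload", one argument or row to a line. servo_tool: Moves the arm, as the interface text tells. Its arguments: {"type":"object","properties":{"dr":{"type":"array"},"dp":{"type":"array"},"hand":{"type":"array"},"squeeze":{"type":"number"}},"required":["dr","dp","hand"]}

```bash
mkdir -p pics; python3 - <<'E'
from workcell import bot,eyes
import cv2,numpy as np
for n in("top","scene"):
    f=eyes.grab_frame(n);cv2.imwrite(f"pics/{n}0.png",f[:,:,::-1])
    c=eyes.get_calibration(n);print(n,np.round(c["K"],1).tolist(),np.round(c["R"],3).tolist(),np.round(c["t"],3), np.round(-np.array(c["R"]).T@c["t"],3))
o=bot.get_obs();print(o,bot.pinch_z)
E
```

```text
top [[534.9, 0.0, 325.6], [0.0, 534.9, 244.2], [0.0, 0.0, 1.0]] [[0.015, -1.0, 0.013], [-0.988, -0.016, -0.155], [0.155, -0.01, -0.988]] [-0.01   0.54   1.259] [0.339 0.012 1.328]
scene [[620.2, 0.0, 328.2], [0.0, 620.2, 240.4], [0.0, 0.0, 1.0]] [[0.787, 0.617, 0.002], [0.471, -0.6, -0.647], [-0.397, 0.51, -0.763]] [-0.43  -0.208  1.634] [ 1.086 -0.693  1.113]
{'clock': 0.1, 'joint_pos': array([-1.41470501,  0.60006694, -0.00256987,  1.60003699,  0.00178498,
        0.94289015, -0.07980037]), 'dq': array([-0.00013232, -0.00061971,  0.00130948, -0.00010194, -0.00109035,
        0.00086287, -0.00099866]), 'effort': array([ 4.82329109e-03, -7.77986670e+01,  1.56992488e+00, -2.58624369e+01,
        1.26032601e-02,  5.48523880e-03,  2.28905151e-05]), 'tcp_pos': array([0.16714989, 0.70504465, 0.23049176]), 'tcp_rot': array([-3.64724653e-01, -3.12028892e+00,  2.19575004e-03]), 'contact_force': array([ 0.61880346,  0.04334618, -0.2350857 ]), 'moment': array([-0.01826069, -0.04072404,  0.01287578]), 'grip_force': 0.0, 'finger_gap': 0.9967734167655038} 0.0187
```

View pics/top0.png

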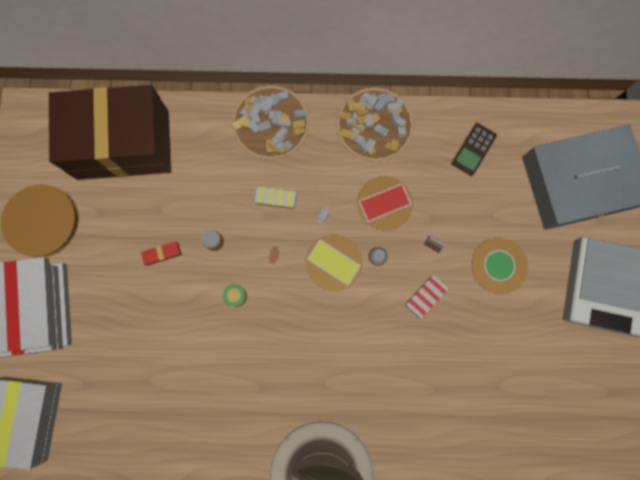

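View pics/scene0.png

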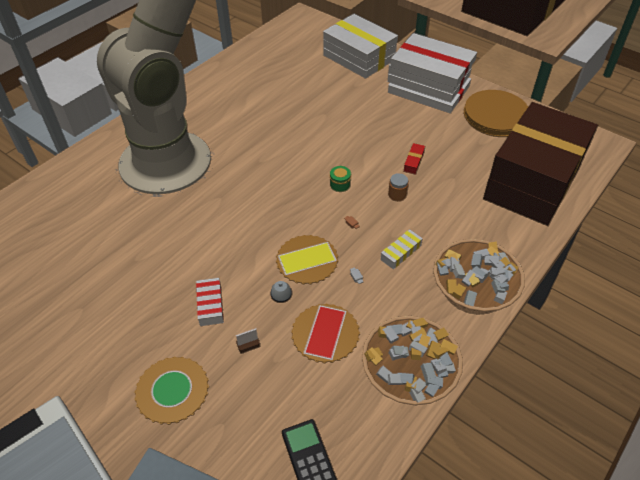

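The top view shows red_wide (427,297), yellow_box (276,198), the tin (234,295) and red_small (160,253). The boards are red (385,203), yellow (334,262) and green (499,266). Bystanders are the jar (212,240), bell (378,256) and ticket (433,243), with pralines at (323,214) and (274,255). The scene view shows the same things unobstructed.

```bash
cat > h.py <<'E'
import cv2,numpy as np
from workcell import bot,eyes
def ray(n,px,z):
    c=eyes.get_calibration(n);K,R,t=[np.array(c[k]) for k in("K","R","t")]
    px=np.atleast_2d(px).astype(float)
    d=(R.T@np.linalg.inv(K)@np.c_[px,np.ones(len(px))].T).T; C=-R.T@t
    return (C+d*((z-C[2])/d[:,2])[:,None])[:,:2]
def rect(n,mask,z):
    """mask -> world contour at height z -> minAreaRect: centre, long, short, yaw of long side (deg)"""
    cs,_=cv2.findContours(mask.astype(np.uint8),0,cv2.CHAIN_APPROX_NONE)
    pts=np.vstack([c[:,0] for c in cs if len(c)>=4])
    w=ray(n,pts,z); (c,s,a)=cv2.minAreaRect((w*1000).astype(np.float32))
    if s[0]<s[1]: s=s[::-1]; a+=90
    return np.round(c,1),np.round(s,1),round((a+90)%180-90,1)
def win(m,x,y,r):
    o=np.zeros_like(m);o[y-r:y+r,x-r:x+r]=m[y-r:y+r,x-r:x+r];return o
def masks(f):
    h,s,v=[f[...,i].astype(int) for i in range(3)] if 0 else cv2.split(cv2.cvtColor(f,cv2.COLOR_RGB2HSV))
    return dict(red=((h<6)|(h>172))&(s>150)&(v>70),yel=(h>26)&(h<34)&(s>120)&(v>100),
      grn=(h>45)&(h<85)&(s>100),white=(s<60)&(v>120),h=h,s=s,v=v)
E
python3 - <<'E'
from h import *
T=[("red_wide",427,297),("yellow",276,198),("tin",234,295),("red_small",160,253),("b_red",385,203),("b_yel",334,262),("b_grn",499,266),("ticket",433,243)]
S=[(209,301),(401,248),(340,178),(414,158),(325,332),(307,258),(171,388),(248,341)]
I={n:cv2.imread(f"pics/{n}0.png") for n in("top","scene")}
tile=lambda n,x,y:cv2.resize(I[n][y-28:y+28,x-28:x+28],(200,200),interpolation=cv2.INTER_NEAREST)
cv2.imwrite("pics/m.png",np.vstack([np.hstack([tile("top",*t[1:]) for t in T[:4]]),np.hstack([tile("scene",*s) for s in S[:4]])]))
for n in I:
    m=masks(I[n][:,:,::-1].copy()); P=[t[1:] for t in T] if n=="top" else S
    print(n)
    for i,(k,z) in enumerate([("red",.03),("yel",.028),("grn",.042),("red",.026),("red",.004),("yel",.004),("grn",.004)]):
        print(T[i][0],rect(n,win(m[k],*P[i],30 if i!=5 else 34),z))
E
```

```text
top
red_wide (array([ 420.2, -249.2]), array([75.6, 45.5]), -41.9)
yellow (array([659.9, 126.4]), array([78.3, 40.5]), 83.0)Traceback (most recent call last):
  File "<stdin>", line 11, in <module>
  File "h.py", line 11, in rect
    pts=np.vstack([c[:,0] for c in cs if len(c)>=4])
    return _nx.concatenate(arrs, 0, dtype=dtype, casting=casting)
           ~~~~~~~~~~~~~~~^^^^^^^^^^^^^^^^^^^^^^^^^^^^^^^^^^^^^^^
ValueError: need at least one array to concatenate
```

View pics/m.png

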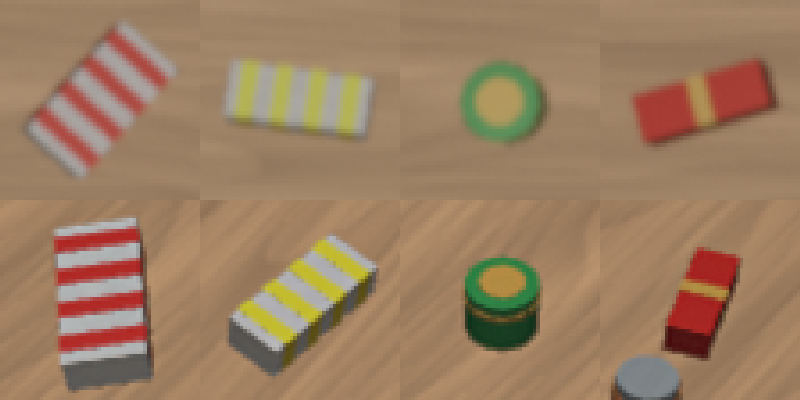

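The crops show clean, bright top faces with darker sides. The colour thresholds need loosening for the tin and tightening on brightness for red_small.

```bash
cat > meas.py <<'E'
from h import *
T=[("red_wide",427,297),("yellow",276,198),("tin",234,295),("red_small",160,253),("b_red",385,203),("b_yel",334,262),("b_grn",499,266)]
S=[(209,301),(401,248),(340,178),(414,158),(325,332),(307,258),(171,388)]
E
python3 - <<'E'
from meas import *
for n in("top","scene"):
    f=cv2.imread(f"pics/{n}0.png")[:,:,::-1].copy(); m=masks(f); h,s,v=m["h"],m["s"],m["v"]
    print(n)
    P=[t[1:] for t in T] if n=="top" else S
    for i in (2,3,6):
        x,y=P[i];print(T[i][0],"hsv",[(int(h[y,x+d]),int(s[y,x+d]),int(v[y,x+d])) for d in(-12,-10,-8,-6,0,6,8,10)])
    g=(h>38)&(h<90)&(s>70)&(v>75)
    r=((h<6)|(h>172))&(s>140)&(v>105)
    for i,(k,z) in enumerate([(r,.03),(m["yel"],.028),(g,.042),(r|((h<30)&(s>125)&(v>120)),.026),(r,.004),(m["yel"],.004),(g,.004)]):
        R=32 if i not in(3,) else (20 if n=="top" else 17)
        k=win(k,*P[i],R)
        print(T[i][0],int(k.sum()), rect(n,k,z) if k.sum()>20 else "")
E
```

```text
top
tin hsv [(27, 77, 136), (58, 95, 140), (41, 98, 143), (22, 119, 174), (21, 120, 178), (36, 97, 147), (59, 95, 142), (53, 98, 122)]
red_small hsv [(2, 178, 165), (2, 178, 165), (2, 176, 165), (2, 174, 166), (20, 131, 175), (2, 171, 167), (2, 173, 167), (2, 173, 167)]
b_grn hsv [(60, 92, 138), (62, 104, 137), (61, 104, 137), (61, 104, 137), (62, 104, 137), (62, 104, 137), (62, 107, 136), (62, 107, 136)]
red_wide 167 (array([ 419.8, -249.3]), array([76.9, 47.5]), -41.2)
yellow 162 (array([659.9, 126.4]), array([78.3, 40.5]), 83.0)
tin 229 (array([414.8, 215.6]), array([52.6, 50.1]), -89.1)
red_small 544 (array([514.3, 402.9]), array([91.3, 37. ]), -71.2)
b_red 785 (array([ 656.6, -150.7]), array([109.2,  47.3]), -66.8)
b_yel 841 (array([501.9, -22.4]), array([110. ,  47.9]), 58.0)
b_grn 567 (array([ 500.8, -436.8]), array([65.8, 65.4]), -89.1)
scene
tin hsv [(14, 103, 166), (19, 152, 109), (69, 163, 75), (67, 157, 122), (68, 165, 131), (68, 162, 123), (59, 120, 64), (18, 127, 122)]
red_small hsv [(15, 101, 157), (15, 103, 159), (12, 119, 161), (0, 207, 166), (0, 202, 164), (6, 195, 111), (13, 105, 146), (14, 103, 166)]
b_grn hsv [(67, 142, 138), (67, 140, 138), (67, 142, 138), (67, 142, 138), (67, 140, 140), (67, 141, 139), (67, 141, 139), (67, 141, 139)]
red_wide 368 (array([ 419.2, -249.8]), array([81.7, 51. ]), -42.5)
yellow 260 (array([661.1, 125.8]), array([82.4, 41.4]), 83.3)
tin 155 (array([415.3, 215.2]), array([50.5, 50. ]), -52.0)
red_small 309 (array([515.8, 403.3]), array([89.9, 34.8]), -72.3)
b_red 1160 (array([ 656.2, -150.7]), array([113.9,  51.6]), -66.9)
b_yel 902 (array([501.2, -22.3]), array([113.9,  53.2]), 58.0)
b_grn 948 (array([ 500.8, -437.8]), array([69.5, 69.5]), -11.7)
```

```bash
cat >> h.py <<'E'
from scipy.spatial.transform import Rotation as Ro
def plan(x,y,z,psi=None):
    """mm, deg: turn about tool z, then shift in tool axes (units of 25 mm) after that turn"""
    o=bot.get_obs();R=Ro.from_rotvec(o["tcp_rot"]).as_matrix();p=o["tcp_pos"]*1000
    cur=np.degrees(np.arctan2(R[1,1],R[0,1])); psi=cur if psi is None else psi
    R2=R@Ro.from_euler("z",-(psi-cur),degrees=True).as_matrix()
    d=R2.T@(np.array([x,y,z])-p)/25
    print("t%.1f"%o["clock"],"tcp",p.round(1),"psi %.1f"%cur,"tilt",R[:2,2].round(3),"gap %.2f grip %.0f"%(o["finger_gap"],o["grip_force"]),"| turn %.2f"%(cur-psi),"shift",d.round(2),"rows %d"%np.ceil(abs(d).max()))
E
python3 - <<'E'
from h import *
print("bell",ray("top",(378,256),.03)*1000,"jar",ray("top",(212,240),.055)*1000,"ticket",ray("top",(433,243),.03)*1000,"pral",ray("top",[(323,214),(274,255)],.01)*1000)
plan(415,215.4,120,48)
E
```

```text
bell [[ 514.91857406 -130.77890455]] jar [[543.80065536 271.65417755]] ticket [[ 549.44304226 -266.43550818]] pral [[621.96507625   5.50999794]
 [515.90686123 125.55188605]]
t0.1 tcp [167.1 705.  230.5] psi 76.7 tilt [-0.    -0.001] gap 1.00 grip 0 | turn 28.67 shift [-20.47  -7.92   4.44] rows 21
```

{"api": "servo_tool", "payload": {
  "dr": [
    [0, 0, 7.17],
    [0, 0, 7.17],
    [0, 0, 7.17],
    [0, 0, 7.17]
  ],
  "dp": [
    [0, 0, 0],
    [0, 0, 0],
    [0, 0, 0],
    [0, 0, 0]
  ],
  "hand": [-1, -1, -1, -1]
}}

```text
clock: 0.5
tcp_pos: [0.1672, 0.7052, 0.2308]
tcp_rot: [1.134, 2.93, -0.001]
contact_force: [-0.2, 0.4, -0.1]
finger_gap: 0.999
grip_force: 0.0
```

{"api": "servo_tool", "payload": {
  "dr": [
    [0, 0, 0],
    [0, 0, 0],
    [0, 0, 0],
    [0, 0, 0],
    [0, 0, 0],
    [0, 0, 0],
    [0, 0, 0],
    [0, 0, 0]
  ],
  "dp": [
    [-0.85, -0.33, 0.18],
    [-0.85, -0.33, 0.18],
    [-0.85, -0.33, 0.18],
    [-0.85, -0.33, 0.18],
    [-0.85, -0.33, 0.18],
    [-0.85, -0.33, 0.18],
    [-0.85, -0.33, 0.18],
    [-0.85, -0.33, 0.18]
  ],
  "hand": [-1, -1, -1, -1, -1, -1, -1, -1]
}}

```text
clock: 1.3
tcp_pos: [0.2496, 0.5416, 0.1949]
tcp_rot: [1.126, 2.933, -0.001]
contact_force: [-0.8, 0.0, 0.1]
finger_gap: 1.005
grip_force: 0.0
```

{"api": "servo_tool", "payload": {
  "dr": [
    [0, 0, 0],
    [0, 0, 0],
    [0, 0, 0],
    [0, 0, 0],
    [0, 0, 0],
    [0, 0, 0],
    [0, 0, 0],
    [0, 0, 0]
  ],
  "dp": [
    [-0.85, -0.33, 0.18],
    [-0.85, -0.33, 0.18],
    [-0.85, -0.33, 0.18],
    [-0.85, -0.33, 0.18],
    [-0.85, -0.33, 0.18],
    [-0.85, -0.33, 0.18],
    [-0.85, -0.33, 0.18],
    [-0.85, -0.33, 0.18]
  ],
  "hand": [-1, -1, -1, -1, -1, -1, -1, -1]
}}

```text
clock: 2.1
tcp_pos: [0.3317, 0.3789, 0.159]
tcp_rot: [-1.126, -2.933, 0.0]
contact_force: [-0.6, -0.5, -0.1]
finger_gap: 0.998
grip_force: 0.0
```

{"api": "servo_tool", "payload": {
  "dr": [
    [0, 0, 0],
    [0, 0, 0],
    [0, 0, 0],
    [0, 0, 0],
    [0, 0, 0],
    [0, 0, 0],
    [0, 0, 0],
    [0, 0, 0]
  ],
  "dp": [
    [-0.85, -0.33, 0.18],
    [-0.85, -0.33, 0.18],
    [-0.85, -0.33, 0.18],
    [-0.85, -0.33, 0.18],
    [-0.85, -0.33, 0.18],
    [-0.85, -0.33, 0.18],
    [-0.85, -0.33, 0.18],
    [-0.85, -0.33, 0.18]
  ],
  "hand": [-1, -1, -1, -1, -1, -1, -1, -1]
}}

```text
clock: 2.9
tcp_pos: [0.4139, 0.2161, 0.123]
tcp_rot: [-1.126, -2.933, 0.0]
contact_force: [-0.3, 0.6, -1.5]
finger_gap: 0.999
grip_force: 0.0
```

```bash
python3 -c "
from h import *
plan(415,215.4,8,48);print(bot.get_obs()['joint_pos'].round(2))"
```

```text
t2.9 tcp [413.9 216.1 123. ] psi 48.0 tilt [-0. -0.] gap 1.00 grip 0 | turn -0.01 shift [-0.05  0.01  4.6 ] rows 5
[-0.64  0.48  0.05  2.28 -0.06  0.39  0.3 ]
```

{"api": "servo_tool", "payload": {
  "dr": [
    [0, 0, 0],
    [0, 0, 0],
    [0, 0, 0],
    [0, 0, 0],
    [0, 0, 0],
    [0, 0, 0],
    [0, 0, 0]
  ],
  "dp": [
    [-0.05, 0.01, 0.74],
    [0, 0, 0.74],
    [0, 0, 0.74],
    [0, 0, 0.74],
    [0, 0, 0.74],
    [0, 0, 0.74],
    [0, 0, 0]
  ],
  "hand": [-1, -1, -1, -1, -1, -1, -1]
}}

```text
clock: 3.6
tcp_pos: [0.4135, 0.2156, 0.0105]
tcp_rot: [-1.125, -2.93, 0.006]
contact_force: [-0.5, 0.1, -0.2]
finger_gap: 0.999
grip_force: 0.0
```

{"api": "servo_tool", "payload": {
  "dr": [
    [0, 0, 0],
    [0, 0, 0],
    [0, 0, 0],
    [0, 0, 0],
    [0, 0, 0],
    [0, 0, 0],
    [0, 0, 0],
    [0, 0, 0]
  ],
  "dp": [
    [0, 0, 0],
    [0, 0, 0],
    [0, 0, 0],
    [0, 0, 0],
    [0, 0, 0],
    [0, 0, 0],
    [0, 0, 0],
    [0, 0, 0]
  ],
  "hand": [1, 1, 1, 1, 1, 1, 1, 1],
  "squeeze": 40
}}

```text
clock: 4.4
tcp_pos: [0.4153, 0.2166, 0.0133]
tcp_rot: [1.126, 2.931, 0.003]
contact_force: [-0.5, -0.6, 8.4]
finger_gap: 0.622
grip_force: 42.1
```

```bash
python3 -c "
from h import *
plan(500.8,-437.3,120,48)
f=eyes.grab_frame('scene');cv2.imwrite('pics/s1.png',cv2.resize(f[80:280,220:460,::-1],(720,600)))"
```

```text
t4.4 tcp [415.3 216.6  13.3] psi 48.0 tilt [0.002 0.001] gap 0.62 grip 42 | turn -0.02 shift [-20.05 -17.14  -4.29] rows 21
```

View pics/s1.png

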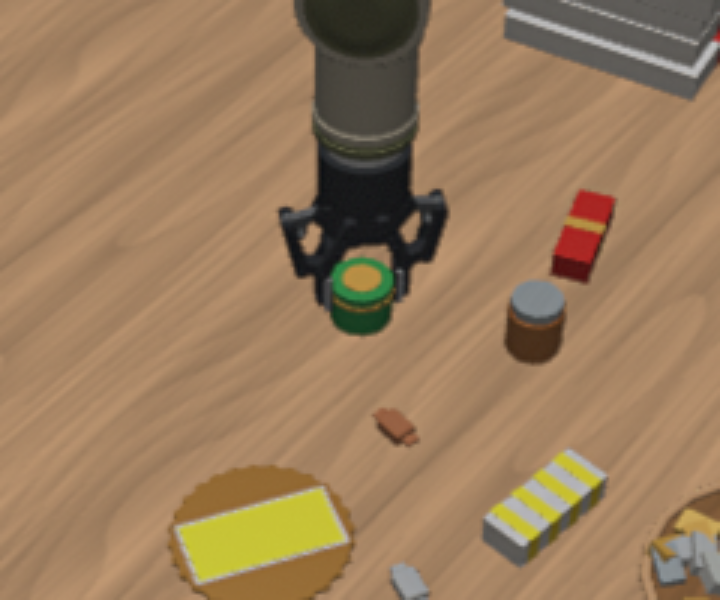

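The tin stands upright between the pads, at about (360,295) in the crop, and nothing else has moved.

{"api": "servo_tool", "payload": {
  "dr": [
    [0, 0, 0],
    [0, 0, 0],
    [0, 0, 0],
    [0, 0, 0],
    [0, 0, 0],
    [0, 0, 0]
  ],
  "dp": [
    [0, 0, -0.4],
    [0, 0, -0.8],
    [0, 0, -0.8],
    [0, 0, -0.8],
    [0, 0, -0.8],
    [0, 0, -0.7]
  ],
  "hand": [1, 1, 1, 1, 1, 1]
}}

```text
clock: 5.05
tcp_pos: [0.4147, 0.2163, 0.1217]
tcp_rot: [1.126, 2.932, 0.002]
contact_force: [1.1, -0.7, -1.4]
finger_gap: 0.623
grip_force: 42.4
```

{"api": "servo_tool", "payload": {
  "dr": [
    [0, 0, 0],
    [0, 0, 0],
    [0, 0, 0],
    [0, 0, 0],
    [0, 0, 0],
    [0, 0, 0],
    [0, 0, 0],
    [0, 0, 0]
  ],
  "dp": [
    [-0.84, -0.71, 0],
    [-0.84, -0.71, 0],
    [-0.84, -0.71, 0],
    [-0.84, -0.71, 0],
    [-0.84, -0.71, 0],
    [-0.84, -0.71, 0],
    [-0.84, -0.71, 0],
    [-0.84, -0.71, 0]
  ],
  "hand": [1, 1, 1, 1, 1, 1, 1, 1]
}}

```text
clock: 5.85
tcp_pos: [0.4445, -0.0028, 0.1207]
tcp_rot: [1.126, 2.932, 0.0]
contact_force: [0.5, 0.2, -1.3]
finger_gap: 0.619
grip_force: 42.5
```

{"api": "servo_tool", "payload": {
  "dr": [
    [0, 0, 0],
    [0, 0, 0],
    [0, 0, 0],
    [0, 0, 0],
    [0, 0, 0],
    [0, 0, 0],
    [0, 0, 0],
    [0, 0, 0]
  ],
  "dp": [
    [-0.84, -0.71, 0],
    [-0.84, -0.71, 0],
    [-0.84, -0.71, 0],
    [-0.84, -0.71, 0],
    [-0.84, -0.71, 0],
    [-0.84, -0.71, 0],
    [-0.84, -0.71, 0],
    [-0.84, -0.71, 0]
  ],
  "hand": [1, 1, 1, 1, 1, 1, 1, 1]
}}

```text
clock: 6.65
tcp_pos: [0.4741, -0.2208, 0.1208]
tcp_rot: [1.126, 2.932, -0.0]
contact_force: [0.7, -0.1, -1.5]
finger_gap: 0.619
grip_force: 42.5
```

{"api": "servo_tool", "payload": {
  "dr": [
    [0, 0, 0],
    [0, 0, 0],
    [0, 0, 0],
    [0, 0, 0],
    [0, 0, 0],
    [0, 0, 0],
    [0, 0, 0],
    [0, 0, 0]
  ],
  "dp": [
    [-0.84, -0.71, 0],
    [-0.84, -0.71, 0],
    [-0.84, -0.71, 0],
    [-0.84, -0.71, 0],
    [-0.84, -0.71, 0],
    [-0.84, -0.71, 0],
    [-0.84, -0.71, 0],
    [-0.84, -0.71, 0]
  ],
  "hand": [1, 1, 1, 1, 1, 1, 1, 1]
}}

```text
clock: 7.45
tcp_pos: [0.5037, -0.4386, 0.1208]
tcp_rot: [1.126, 2.932, -0.001]
contact_force: [-0.6, 0.5, -1.6]
finger_gap: 0.619
grip_force: 42.5
```

```bash
python3 -c "
from h import *
plan(500.8,-437.3,19,48);print(bot.get_obs()['contact_force'].round(1))"
```

```text
t7.5 tcp [ 503.7 -438.6  120.8] psi 48.0 tilt [ 0. -0.] gap 0.62 grip 42 | turn -0.03 shift [ 0.12 -0.04  4.07] rows 5
[-0.6  0.5 -1.6]
```

{"api": "servo_tool", "payload": {
  "dr": [
    [0, 0, 0],
    [0, 0, 0],
    [0, 0, 0],
    [0, 0, 0],
    [0, 0, 0],
    [0, 0, 0],
    [0, 0, 0],
    [0, 0, 0]
  ],
  "dp": [
    [0.12, -0.04, 0.7],
    [0, 0, 0.7],
    [0, 0, 0.7],
    [0, 0, 0.7],
    [0, 0, 0.7],
    [0, 0, 0.4],
    [0, 0, 0.2],
    [0, 0, 0]
  ],
  "hand": [1, 1, 1, 1, 1, 1, 1, 1]
}}

```text
clock: 8.25
tcp_pos: [0.501, -0.4364, 0.0179]
tcp_rot: [-1.126, -2.933, 0.0]
contact_force: [-0.3, 0.6, -1.4]
finger_gap: 0.62
grip_force: 42.6
```

{"api": "servo_tool", "payload": {
  "dr": [
    [0, 0, 0],
    [0, 0, 0],
    [0, 0, 0],
    [0, 0, 0],
    [0, 0, 0],
    [0, 0, 0],
    [0, 0, 0],
    [0, 0, 0]
  ],
  "dp": [
    [0, 0, 0],
    [0, 0, 0],
    [0, 0, 0],
    [0, 0, 0],
    [0, 0, 0],
    [0, 0, 0],
    [0, 0, 0],
    [0, 0, 0]
  ],
  "hand": [-1, -1, -1, -1, -1, -1, -1, -1]
}}

```text
clock: 9.05
tcp_pos: [0.5011, -0.4362, 0.0173]
tcp_rot: [-1.126, -2.933, -0.0]
contact_force: [-0.7, 0.2, 0.5]
finger_gap: 0.997
grip_force: 0.0
```

{"api": "servo_tool", "payload": {
  "dr": [
    [0, 0, 0],
    [0, 0, 0],
    [0, 0, 0],
    [0, 0, 0],
    [0, 0, 0],
    [0, 0, 0]
  ],
  "dp": [
    [0, 0, -0.5],
    [0, 0, -0.7],
    [0, 0, -0.7],
    [0, 0, -0.7],
    [0, 0, -0.7],
    [0, 0, -0.7]
  ],
  "hand": [-1, -1, -1, -1, -1, -1]
}}

```text
clock: 9.65
tcp_pos: [0.5011, -0.4363, 0.119]
tcp_rot: [1.126, 2.932, -0.0]
contact_force: [0.2, -0.6, -0.9]
finger_gap: 1.002
grip_force: 0.0
```

```bash
python3 -c "
from h import *
plan(419.5,-249.5,100,48)"
```

```text
t9.7 tcp [ 501.1 -436.3  119. ] psi 48.0 tilt [ 0.001 -0.   ] gap 1.00 grip 0 | turn -0.02 shift [7.43 3.37 0.76] rows 8
```

{"api": "servo_tool", "payload": {
  "dr": [
    [0, 0, 0],
    [0, 0, 0],
    [0, 0, 0],
    [0, 0, 0],
    [0, 0, 0],
    [0, 0, 0],
    [0, 0, 0],
    [0, 0, 0]
  ],
  "dp": [
    [0.93, 0.42, 0.09],
    [0.93, 0.42, 0.09],
    [0.93, 0.42, 0.09],
    [0.93, 0.42, 0.09],
    [0.93, 0.42, 0.1],
    [0.93, 0.42, 0.1],
    [0.93, 0.42, 0.1],
    [0.92, 0.43, 0.1]
  ],
  "hand": [-1, -1, -1, -1, -1, -1, -1, -1]
}}

```text
clock: 10.45
tcp_pos: [0.4193, -0.2487, 0.0991]
tcp_rot: [1.126, 2.931, -0.0]
contact_force: [-0.3, -0.4, -0.6]
finger_gap: 1.003
grip_force: 0.0
```

```bash
python3 -c "
from h import *
plan(419.5,-249.5,7,48)"
```

```text
t10.4 tcp [ 419.3 -248.7   99.1] psi 48.0 tilt [ 0.001 -0.001] gap 1.00 grip 0 | turn -0.03 shift [-0.02 -0.02  3.69] rows 4
```

{"api": "servo_tool", "payload": {
  "dr": [
    [0, 0, 0],
    [0, 0, 0],
    [0, 0, 0],
    [0, 0, 0],
    [0, 0, 0],
    [0, 0, 0],
    [0, 0, 0]
  ],
  "dp": [
    [-0.02, -0.02, 0.7],
    [0, 0, 0.7],
    [0, 0, 0.7],
    [0, 0, 0.7],
    [0, 0, 0.6],
    [0, 0, 0.28],
    [0, 0, 0]
  ],
  "hand": [-1, -1, -1, -1, -1, -1, -1]
}}

```text
clock: 11.15
tcp_pos: [0.4195, -0.25, 0.0061]
tcp_rot: [-1.126, -2.932, -0.0]
contact_force: [0.8, 0.7, -0.2]
finger_gap: 1.001
grip_force: 0.0
```

{"api": "servo_tool", "payload": {
  "dr": [
    [0, 0, 0],
    [0, 0, 0],
    [0, 0, 0],
    [0, 0, 0],
    [0, 0, 0],
    [0, 0, 0],
    [0, 0, 0],
    [0, 0, 0]
  ],
  "dp": [
    [0, 0, 0],
    [0, 0, 0],
    [0, 0, 0],
    [0, 0, 0],
    [0, 0, 0],
    [0, 0, 0],
    [0, 0, 0],
    [0, 0, 0]
  ],
  "hand": [1, 1, 1, 1, 1, 1, 1, 1]
}}

```text
clock: 11.95
tcp_pos: [0.4199, -0.2503, 0.0072]
tcp_rot: [1.126, 2.931, -0.0]
contact_force: [-0.4, -0.1, 6.3]
finger_gap: 0.573
grip_force: 41.1
```

{"api": "servo_tool", "payload": {
  "dr": [
    [0, 0, 0],
    [0, 0, 0],
    [0, 0, 0],
    [0, 0, 0],
    [0, 0, 0],
    [0, 0, 0]
  ],
  "dp": [
    [0, 0, -0.4],
    [0, 0, -0.8],
    [0, 0, -0.8],
    [0, 0, -0.8],
    [0, 0, -0.8],
    [0, 0, -0.8]
  ],
  "hand": [1, 1, 1, 1, 1, 1]
}}

```text
clock: 12.55
tcp_pos: [0.4193, -0.25, 0.118]
tcp_rot: [1.126, 2.932, -0.0]
contact_force: [-0.4, -0.2, -1.3]
finger_gap: 0.575
grip_force: 42.2
```

```bash
python3 -c "
from h import *
plan(656.4,-150.7,118,23.1)
f=eyes.grab_frame('top');cv2.imwrite('pics/t2.png',cv2.resize(f[200:320,370:530,::-1],(800,600)))"
```

```text
t12.6 tcp [ 419.3 -250.   118. ] psi 48.0 tilt [ 0. -0.] gap 0.57 grip 42 | turn 24.88 shift [-0.07 10.28  0.  ] rows 11
```

View pics/t2.png

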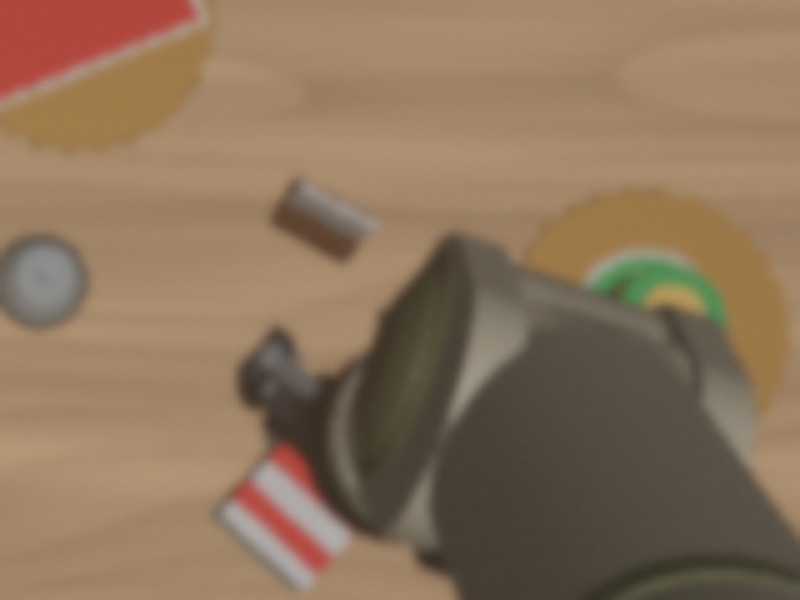

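The red-banded box is held flat. The tin is on the green board, partly hidden by the arm. Bell and ticket are untouched.

{"api": "servo_tool", "payload": {
  "dr": [
    [0, 0, 6.22],
    [0, 0, 6.22],
    [0, 0, 6.22],
    [0, 0, 6.22],
    [0, 0, 0],
    [0, 0, 0],
    [0, 0, 0],
    [0, 0, 0]
  ],
  "dp": [
    [0, 0, 0],
    [0, 0, 0],
    [0, 0, 0],
    [0, 0, 0],
    [0, 0.86, 0],
    [0, 0.86, 0],
    [0, 0.86, 0],
    [0, 0.86, 0]
  ],
  "hand": [1, 1, 1, 1, 1, 1, 1, 1]
}}

```text
clock: 13.4
tcp_pos: [0.4991, -0.2158, 0.1169]
tcp_rot: [1.732, 2.621, 0.0]
contact_force: [-0.0, -0.8, -1.6]
finger_gap: 0.576
grip_force: 42.3
```

{"api": "servo_tool", "payload": {
  "dr": [
    [0, 0, 0],
    [0, 0, 0],
    [0, 0, 0],
    [0, 0, 0],
    [0, 0, 0],
    [0, 0, 0],
    [0, 0, 0],
    [0, 0, 0]
  ],
  "dp": [
    [0, 0.86, 0],
    [0, 0.86, 0],
    [0, 0.86, 0],
    [0, 0.86, 0],
    [0, 0.86, 0],
    [0, 0.86, 0],
    [0, 0.86, 0],
    [0, 0.8, 0]
  ],
  "hand": [1, 1, 1, 1, 1, 1, 1, 1]
}}

```text
clock: 14.2
tcp_pos: [0.656, -0.1488, 0.1168]
tcp_rot: [-1.731, -2.621, -0.0]
contact_force: [-0.5, -0.1, -1.9]
finger_gap: 0.574
grip_force: 42.3
```

```bash
python3 -c "
from h import *
plan(656.4,-150.7,11.5,23.1)"
```

```text
t14.2 tcp [ 656.  -148.8  116.8] psi 23.1 tilt [-0.  0.] gap 0.57 grip 42 | turn 0.01 shift [-0.08 -0.02  4.21] rows 5
```

{"api": "servo_tool", "payload": {
  "dr": [
    [0, 0, 0],
    [0, 0, 0],
    [0, 0, 0],
    [0, 0, 0],
    [0, 0, 0],
    [0, 0, 0],
    [0, 0, 0],
    [0, 0, 0]
  ],
  "dp": [
    [-0.08, -0.02, 0.7],
    [0, 0, 0.7],
    [0, 0, 0.7],
    [0, 0, 0.7],
    [0, 0, 0.7],
    [0, 0, 0.5],
    [0, 0, 0.2],
    [0, 0, 0]
  ],
  "hand": [1, 1, 1, 1, 1, 1, 1, 1]
}}

```text
clock: 15.0
tcp_pos: [0.6557, -0.1514, 0.0116]
tcp_rot: [-1.731, -2.621, 0.0]
contact_force: [0.2, 0.0, -1.1]
finger_gap: 0.573
grip_force: 42.5
```

{"api": "servo_tool", "payload": {
  "dr": [
    [0, 0, 0],
    [0, 0, 0],
    [0, 0, 0],
    [0, 0, 0],
    [0, 0, 0],
    [0, 0, 0],
    [0, 0, 0],
    [0, 0, 0]
  ],
  "dp": [
    [0, 0, 0],
    [0, 0, 0],
    [0, 0, 0],
    [0, 0, 0],
    [0, 0, 0],
    [0, 0, 0],
    [0, 0, 0],
    [0, 0, 0]
  ],
  "hand": [-1, -1, -1, -1, -1, -1, -1, -1]
}}

```text
clock: 15.8
tcp_pos: [0.6558, -0.1515, 0.0113]
tcp_rot: [1.732, 2.621, 0.0]
contact_force: [0.2, 0.0, -0.6]
finger_gap: 1.001
grip_force: 0.0
```

{"api": "servo_tool", "payload": {
  "dr": [
    [0, 0, 0],
    [0, 0, 0],
    [0, 0, 0],
    [0, 0, 0],
    [0, 0, 0],
    [0, 0, 0]
  ],
  "dp": [
    [0, 0, -0.5],
    [0, 0, -0.7],
    [0, 0, -0.7],
    [0, 0, -0.7],
    [0, 0, -0.7],
    [0, 0, -0.7]
  ],
  "hand": [-1, -1, -1, -1, -1, -1]
}}

```text
clock: 16.4
tcp_pos: [0.6562, -0.1515, 0.1141]
tcp_rot: [1.731, 2.62, 0.001]
contact_force: [0.7, 0.3, 1.3]
finger_gap: 1.006
grip_force: 0.0
```

```bash
python3 -c "
from h import *
plan(660.5,126,100,-6.9)"
```

```text
t16.4 tcp [ 656.2 -151.5  114.1] psi 23.1 tilt [ 0.002 -0.   ] gap 1.01 grip 0 | turn 30.00 shift [11.04 -1.16  0.56] rows 12
```

{"api": "servo_tool", "payload": {
  "dr": [
    [0, 0, 7.5],
    [0, 0, 7.5],
    [0, 0, 7.5],
    [0, 0, 7.5],
    [0, 0, 0],
    [0, 0, 0],
    [0, 0, 0],
    [0, 0, 0]
  ],
  "dp": [
    [0, 0, 0],
    [0, 0, 0],
    [0, 0, 0],
    [0, 0, 0],
    [0.92, -0.1, 0.05],
    [0.92, -0.1, 0.05],
    [0.92, -0.1, 0.05],
    [0.92, -0.1, 0.05]
  ],
  "hand": [-1, -1, -1, -1, -1, -1, -1, -1]
}}

```text
clock: 17.2
tcp_pos: [0.6574, -0.0579, 0.1083]
tcp_rot: [2.35, 2.083, 0.003]
contact_force: [0.5, 0.7, -1.0]
finger_gap: 1.0
grip_force: 0.0
```

{"api": "servo_tool", "payload": {
  "dr": [
    [0, 0, 0],
    [0, 0, 0],
    [0, 0, 0],
    [0, 0, 0],
    [0, 0, 0],
    [0, 0, 0],
    [0, 0, 0],
    [0, 0, 0]
  ],
  "dp": [
    [0.92, -0.1, 0.05],
    [0.92, -0.1, 0.05],
    [0.92, -0.1, 0.05],
    [0.92, -0.1, 0.05],
    [0.92, -0.1, 0.05],
    [0.92, -0.1, 0.05],
    [0.92, -0.1, 0.05],
    [0.92, -0.08, 0]
  ],
  "hand": [-1, -1, -1, -1, -1, -1, -1, -1]
}}

```text
clock: 18.0
tcp_pos: [0.6599, 0.1274, 0.0994]
tcp_rot: [2.351, 2.084, 0.003]
contact_force: [0.0, -0.0, 0.7]
finger_gap: 0.999
grip_force: 0.0
```

```bash
python3 -c "
from h import *
plan(660.5,126,6,-6.9)"
```

```text
t18.0 tcp [659.9 127.4  99.4] psi -6.9 tilt [0.001 0.001] gap 1.00 grip 0 | turn 0.02 shift [-0.06  0.03  3.74] rows 4
```

{"api": "servo_tool", "payload": {
  "dr": [
    [0, 0, 0],
    [0, 0, 0],
    [0, 0, 0],
    [0, 0, 0],
    [0, 0, 0],
    [0, 0, 0],
    [0, 0, 0]
  ],
  "dp": [
    [-0.05, 0.03, 0.7],
    [0, 0, 0.7],
    [0, 0, 0.7],
    [0, 0, 0.7],
    [0, 0, 0.6],
    [0, 0, 0.3],
    [0, 0, 0]
  ],
  "hand": [-1, -1, -1, -1, -1, -1, -1]
}}

```text
clock: 18.7
tcp_pos: [0.6596, 0.1244, 0.0038]
tcp_rot: [-2.351, -2.083, 0.003]
contact_force: [0.1, 0.1, 0.4]
finger_gap: 0.997
grip_force: 0.0
```

{"api": "servo_tool", "payload": {
  "dr": [
    [0, 0, 0],
    [0, 0, 0],
    [0, 0, 0],
    [0, 0, 0],
    [0, 0, 0],
    [0, 0, 0],
    [0, 0, 0],
    [0, 0, 0]
  ],
  "dp": [
    [0, 0, 0],
    [0, 0, 0],
    [0, 0, 0],
    [0, 0, 0],
    [0, 0, 0],
    [0, 0, 0],
    [0, 0, 0],
    [0, 0, 0]
  ],
  "hand": [1, 1, 1, 1, 1, 1, 1, 1]
}}

```text
clock: 19.5
tcp_pos: [0.6607, 0.1249, 0.0059]
tcp_rot: [2.351, 2.083, 0.002]
contact_force: [-0.7, 0.6, 5.7]
finger_gap: 0.462
grip_force: 41.5
```

{"api": "servo_tool", "payload": {
  "dr": [
    [0, 0, 0],
    [0, 0, 0],
    [0, 0, 0],
    [0, 0, 0],
    [0, 0, 0],
    [0, 0, 0]
  ],
  "dp": [
    [0, 0, -0.4],
    [0, 0, -0.8],
    [0, 0, -0.8],
    [0, 0, -0.8],
    [0, 0, -0.8],
    [0, 0, -0.8]
  ],
  "hand": [1, 1, 1, 1, 1, 1]
}}

```text
clock: 20.1
tcp_pos: [0.6601, 0.1248, 0.1164]
tcp_rot: [2.351, 2.084, 0.0]
contact_force: [0.4, 0.2, -0.7]
finger_gap: 0.461
grip_force: 40.8
```

```bash
python3 -c "
from h import *
plan(501.5,-22.3,116,-32)"
```

```text
t20.1 tcp [660.1 124.8 116.4] psi -6.9 tilt [0. 0.] gap 0.46 grip 41 | turn 25.10 shift [-8.35 -2.26  0.02] rows 9
```

{"api": "servo_tool", "payload": {
  "dr": [
    [0, 0, 6.27],
    [0, 0, 6.27],
    [0, 0, 6.28],
    [0, 0, 6.28],
    [0, 0, 0],
    [0, 0, 0],
    [0, 0, 0],
    [0, 0, 0]
  ],
  "dp": [
    [0, 0, 0],
    [0, 0, 0],
    [0, 0, 0],
    [0, 0, 0],
    [-0.84, -0.23, 0],
    [-0.84, -0.23, 0],
    [-0.84, -0.23, 0],
    [-0.84, -0.23, 0]
  ],
  "hand": [1, 1, 1, 1, 1, 1, 1, 1]
}}

```text
clock: 20.9
tcp_pos: [0.5954, 0.0654, 0.1155]
tcp_rot: [-2.747, -1.523, -0.0]
contact_force: [0.1, 0.2, -2.2]
finger_gap: 0.462
grip_force: 40.8
```

{"api": "servo_tool", "payload": {
  "dr": [
    [0, 0, 0],
    [0, 0, 0],
    [0, 0, 0],
    [0, 0, 0],
    [0, 0, 0],
    [0, 0, 0],
    [0, 0, 0]
  ],
  "dp": [
    [-0.84, -0.23, 0],
    [-0.84, -0.23, 0],
    [-0.84, -0.22, 0],
    [-0.84, -0.22, 0],
    [-0.84, -0.22, 0],
    [-0.84, -0.22, 0],
    [0, 0, 0]
  ],
  "hand": [1, 1, 1, 1, 1, 1, 1]
}}

```text
clock: 21.6
tcp_pos: [0.4987, -0.0254, 0.1157]
tcp_rot: [-2.75, -1.518, 0.002]
contact_force: [-0.5, 0.6, -0.8]
finger_gap: 0.461
grip_force: 40.8
```

```bash
python3 -c "
from h import *
plan(501.0,-23.2,10.5,-32)"
```

```text
t21.6 tcp [498.7 -25.4 115.7] psi -32.2 tilt [-0.001 -0.   ] gap 0.46 grip 41 | turn -0.18 shift [0.13 0.04 4.21] rows 5
```

{"api": "servo_tool", "payload": {
  "dr": [
    [0, 0, 0],
    [0, 0, 0],
    [0, 0, 0],
    [0, 0, 0],
    [0, 0, 0],
    [0, 0, 0],
    [0, 0, 0],
    [0, 0, 0]
  ],
  "dp": [
    [0.1, 0.03, 0.7],
    [0, 0, 0.7],
    [0, 0, 0.7],
    [0, 0, 0.7],
    [0, 0, 0.7],
    [0, 0, 0.5],
    [0, 0, 0.2],
    [0, 0, 0]
  ],
  "hand": [1, 1, 1, 1, 1, 1, 1, 1]
}}

```text
clock: 22.4
tcp_pos: [0.5033, -0.0215, 0.0101]
tcp_rot: [-2.747, -1.523, -0.0]
contact_force: [-0.2, 0.3, -1.6]
finger_gap: 0.457
grip_force: 41.3
```

{"api": "servo_tool", "payload": {
  "dr": [
    [0, 0, 0],
    [0, 0, 0],
    [0, 0, 0],
    [0, 0, 0],
    [0, 0, 0],
    [0, 0, 0],
    [0, 0, 0],
    [0, 0, 0]
  ],
  "dp": [
    [0, 0, 0],
    [0, 0, 0],
    [0, 0, 0],
    [0, 0, 0],
    [0, 0, 0],
    [0, 0, 0],
    [0, 0, 0],
    [0, 0, 0]
  ],
  "hand": [-1, -1, -1, -1, -1, -1, -1, -1]
}}

```text
clock: 23.2
tcp_pos: [0.503, -0.0217, 0.01]
tcp_rot: [2.748, 1.523, 0.0]
contact_force: [-0.5, 0.7, -0.6]
finger_gap: 1.0
grip_force: 0.0
```

{"api": "servo_tool", "payload": {
  "dr": [
    [0, 0, 0],
    [0, 0, 0],
    [0, 0, 0],
    [0, 0, 0],
    [0, 0, 0],
    [0, 0, 0]
  ],
  "dp": [
    [0, 0, -0.5],
    [0, 0, -0.7],
    [0, 0, -0.7],
    [0, 0, -0.7],
    [0, 0, -0.7],
    [0, 0, -0.7]
  ],
  "hand": [-1, -1, -1, -1, -1, -1]
}}

```text
clock: 23.8
tcp_pos: [0.5029, -0.0216, 0.1117]
tcp_rot: [-2.748, -1.523, -0.001]
contact_force: [-0.1, 0.1, -0.6]
finger_gap: 0.997
grip_force: 0.0
```

```bash
python3 -c "
from h import *
plan(515,403,100,18.2)"
```

```text
t23.8 tcp [502.9 -21.6 111.7] psi -32.0 tilt [0. 0.] gap 1.00 grip 0 | turn -50.20 shift [15.98  5.77  0.47] rows 16
```

{"api": "servo_tool", "payload": {
  "dr": [
    [0, 0, -8.37],
    [0, 0, -8.37],
    [0, 0, -8.37],
    [0, 0, -8.37],
    [0, 0, -8.36],
    [0, 0, -8.36],
    [0, 0, 0],
    [0, 0, 0]
  ],
  "dp": [
    [0, 0, 0],
    [0, 0, 0],
    [0, 0, 0],
    [0, 0, 0],
    [0, 0, 0],
    [0, 0, 0],
    [0.89, 0.32, 0.03],
    [0.89, 0.32, 0.03]
  ],
  "hand": [-1, -1, -1, -1, -1, -1, -1, -1]
}}

```text
clock: 24.6
tcp_pos: [0.5043, 0.025, 0.1095]
tcp_rot: [1.845, 2.542, 0.0]
contact_force: [-0.5, -0.5, 0.2]
finger_gap: 0.998
grip_force: 0.0
```

{"api": "servo_tool", "payload": {
  "dr": [
    [0, 0, 0],
    [0, 0, 0],
    [0, 0, 0],
    [0, 0, 0],
    [0, 0, 0],
    [0, 0, 0],
    [0, 0, 0],
    [0, 0, 0]
  ],
  "dp": [
    [0.89, 0.32, 0.03],
    [0.89, 0.32, 0.03],
    [0.89, 0.32, 0.03],
    [0.89, 0.32, 0.03],
    [0.89, 0.32, 0.03],
    [0.89, 0.32, 0.03],
    [0.89, 0.32, 0.03],
    [0.89, 0.32, 0.03]
  ],
  "hand": [-1, -1, -1, -1, -1, -1, -1, -1]
}}

```text
clock: 25.4
tcp_pos: [0.5094, 0.2155, 0.1034]
tcp_rot: [1.842, 2.544, 0.0]
contact_force: [1.0, 0.1, 0.3]
finger_gap: 1.004
grip_force: 0.0
```

{"api": "servo_tool", "payload": {
  "dr": [
    [0, 0, 0],
    [0, 0, 0],
    [0, 0, 0],
    [0, 0, 0],
    [0, 0, 0],
    [0, 0, 0],
    [0, 0, 0],
    [0, 0, 0]
  ],
  "dp": [
    [0.89, 0.32, 0.03],
    [0.89, 0.32, 0.03],
    [0.89, 0.32, 0.03],
    [0.89, 0.32, 0.03],
    [0.89, 0.32, 0.03],
    [0.89, 0.32, 0.03],
    [0.89, 0.32, 0.03],
    [0.89, 0.33, 0.03]
  ],
  "hand": [-1, -1, -1, -1, -1, -1, -1, -1]
}}

```text
clock: 26.2
tcp_pos: [0.5147, 0.4046, 0.0975]
tcp_rot: [1.842, 2.545, -0.0]
contact_force: [-0.4, 0.2, -0.6]
finger_gap: 0.998
grip_force: 0.0
```

```bash
cat > chk.py <<'E'
from meas import *
Z=dict(red=.034,yel=.032,tin=.046)
for n in("top","scene"):
    f=eyes.grab_frame(n); cv2.imwrite(f"pics/{n}3.png",f[:,:,::-1]); m=masks(f);h,s,v=m["h"],m["s"],m["v"]
    P=[t[1:] for t in T] if n=="top" else S
    r=((h<6)|(h>172))&(s>140)&(v>105); gold=(h>15)&(h<28)&(s>(110 if n=="top" else 130))&(v>150)
    w=lambda i,q:win(((s<60)&(v>110))|q,*P[i],26)
    print(n,"red bands",rect(n,win(r,*P[4],30),.034),"yel bands",rect(n,win(m["yel"],*P[5],30),.032),"tin gold",rect(n,win(gold,P[6][0],P[6][1]-(0 if n=="top" else 15),14),.046))
E
python3 -c "
from h import *
plan(515,403,4,18.2)
import chk
i=[cv2.imread(f'pics/{n}3.png') for n in('top','scene')]
cv2.imwrite('pics/c3.png',np.hstack([cv2.resize(i[0][150:320,290:550],(400,262)),cv2.resize(i[1][200:430,110:390],(400,262))]))"
```

```text
t26.2 tcp [514.7 404.6  97.5] psi 18.2 tilt [ 0. -0.] gap 1.00 grip 0 | turn 0.00 shift [-0.06 -0.01  3.74] rows 4
top red bands (array([ 650.1, -142.1]), array([97.5, 48.6]), -66.9) yel bands (array([497.3, -22.6]), array([104.9,  45.8]), 58.0) tin gold (array([ 494.5, -421.2]), array([69. , 65.8]), -89.1)
scene red bands (array([ 664.4, -164.9]), array([114.3,  56. ]), -66.8) yel bands (array([509.6, -35.7]), array([110.5,  66.2]), 57.9) tin gold (array([ 494.5, -423.7]), array([54.7, 51.6]), -43.4)
```

View pics/c3.png

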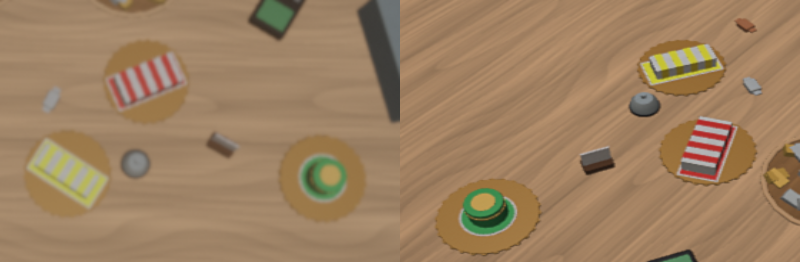

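All three pieces look placed and upright, the bystanders are unmoved, and the mats show evenly round the pieces. The mats contaminate the colour masks, so I'll check the centring from the inner white stripes and the gold disc.

```bash
cat > chk2.py <<'E'
from meas import *
def comps(n,f):
    m=masks(f);h,s,v=m["h"],m["s"],m["v"]
    C=-np.array(eyes.get_calibration(n)["R"]).T@eyes.get_calibration(n)["t"]
    for nm,b,z,msk in(("red",(656.4,-150.7),.034,(s<70)&(v>120)),("yel",(501.5,-22.3),.032,(s<70)&(v>120)),("tin",(500.8,-437.3),.046,(h>14)&(h<27)&(s>95)&(v>155))):
        N,lab,st,ce=cv2.connectedComponentsWithStats(msk.astype(np.uint8),connectivity=4)
        w=ray(n,ce,z)*1000
        for k in range(1,N):
            d=w[k]-b
            if np.hypot(*d)<45 and st[k,4]>12: print(n,nm,"off",d.round(1),"area",st[k,4],"wh",st[k,2:4])
if __name__=="__main__":
    for n in("top","scene"): comps(n,cv2.imread(f"pics/{n}3.png")[:,:,::-1].copy())
E
python3 chk2.py
```

```text
top red off [  3.3 -23.7] area 118 wh [12 24]
top red off [-10.9   9.7] area 242 wh [21 28]
top yel off [14.3 22.8] area 83 wh [12 16]
top yel off [1.2 2.6] area 82 wh [12 15]
top yel off [ -9.3 -19.3] area 92 wh [14 18]
top yel off [-22.7 -36.7] area 55 wh [10 15]
top tin off [-0.8  1.8] area 118 wh [12 12]
scene red off [-10.2  21.6] area 114 wh [24  9]
scene red off [-1.1 -0.6] area 118 wh [24 10]
scene red off [  8.3 -22.7] area 122 wh [25  9]
scene yel off [15.5 21.7] area 69 wh [11 14]
scene yel off [3.  1.1] area 68 wh [ 9 13]
scene yel off [-10.  -19.1] area 69 wh [10 14]
scene yel off [-22.4 -37.8] area 53 wh [ 9 14]
scene tin off [ 41.2 -11.9] area 1652 wh [70 64]
scene tin off [-0.7  1.4] area 190 wh [16 15]
```

{"api": "servo_tool", "payload": {
  "dr": [
    [0, 0, 0],
    [0, 0, 0],
    [0, 0, 0],
    [0, 0, 0],
    [0, 0, 0],
    [0, 0, 0],
    [0, 0, 0]
  ],
  "dp": [
    [-0.06, 0, 0.7],
    [0, 0, 0.7],
    [0, 0, 0.7],
    [0, 0, 0.7],
    [0, 0, 0.6],
    [0, 0, 0.24],
    [0, 0, 0]
  ],
  "hand": [-1, -1, -1, -1, -1, -1, -1]
}}

```text
clock: 27.0
tcp_pos: [0.5152, 0.4018, 0.0051]
tcp_rot: [-1.842, -2.545, 0.002]
contact_force: [-0.0, -0.1, 0.3]
finger_gap: 0.999
grip_force: 0.0
```

{"api": "servo_tool", "payload": {
  "dr": [
    [0, 0, 0],
    [0, 0, 0],
    [0, 0, 0],
    [0, 0, 0],
    [0, 0, 0],
    [0, 0, 0],
    [0, 0, 0],
    [0, 0, 0]
  ],
  "dp": [
    [0, 0, 0],
    [0, 0, 0],
    [0, 0, 0],
    [0, 0, 0],
    [0, 0, 0],
    [0, 0, 0],
    [0, 0, 0],
    [0, 0, 0]
  ],
  "hand": [1, 1, 1, 1, 1, 1, 1, 1]
}}

```text
clock: 27.8
tcp_pos: [0.5157, 0.4027, 0.0063]
tcp_rot: [1.842, 2.545, 0.002]
contact_force: [-0.5, -0.6, 6.3]
finger_gap: 0.389
grip_force: 41.1
```

Everything is within 3 mm of its mat centre, and the small red box is gripped. Lift, then plan the carry.

{"api": "servo_tool", "payload": {
  "dr": [
    [0, 0, 0],
    [0, 0, 0],
    [0, 0, 0],
    [0, 0, 0],
    [0, 0, 0],
    [0, 0, 0],
    [0, 0, 0]
  ],
  "dp": [
    [0, 0, -0.4],
    [0, 0, -0.8],
    [0, 0, -0.8],
    [0, 0, -0.8],
    [0, 0, -0.8],
    [0, 0, -0.8],
    [0, 0, -0.6]
  ],
  "hand": [1, 1, 1, 1, 1, 1, 1]
}}

```text
clock: 28.5
tcp_pos: [0.5155, 0.4025, 0.1323]
tcp_rot: [1.842, 2.545, 0.002]
contact_force: [0.6, 0.8, -1.6]
finger_gap: 0.39
grip_force: 40.1
```

{"api": "servo_tool", "payload": {
  "dr": [
    [0, 0, 8.51],
    [0, 0, 8.51],
    [0, 0, 8.51],
    [0, 0, 8.51],
    [0, 0, 8.51],
    [0, 0, 0]
  ],
  "dp": [
    [0, 0, 0],
    [0, 0, 0],
    [0, 0, 0],
    [0, 0, 0],
    [0, 0, 0],
    [0, 0, 0]
  ],
  "hand": [1, 1, 1, 1, 1, 1]
}}

```text
clock: 29.1
tcp_pos: [0.515, 0.4027, 0.1306]
tcp_rot: [2.641, 1.701, -0.001]
contact_force: [-0.2, 0.3, -1.2]
finger_gap: 0.389
grip_force: 40.1
```

{"api": "servo_tool", "payload": {
  "dr": [
    [0, 0, 8.51],
    [0, 0, 8.51],
    [0, 0, 8.51],
    [0, 0, 8.51],
    [0, 0, 8.51],
    [0, 0, 0]
  ],
  "dp": [
    [0, 0, 0],
    [0, 0, 0],
    [0, 0, 0],
    [0, 0, 0],
    [0, 0, 0],
    [0, 0, 0]
  ],
  "hand": [1, 1, 1, 1, 1, 1]
}}

```text
clock: 29.7
tcp_pos: [0.515, 0.4026, 0.1303]
tcp_rot: [3.077, 0.632, -0.001]
contact_force: [-0.6, 0.1, -2.4]
finger_gap: 0.381
grip_force: 40.2
```

```bash
python3 -c "
from h import *
plan(655.5,-151.2,130,-67)"
```

```text
t29.7 tcp [515.  402.6 130.3] psi -66.8 tilt [-0.    -0.001] gap 0.38 grip 40 | turn 0.23 shift [-3.48 22.59  0.03] rows 23
```

{"api": "servo_tool", "payload": {
  "dr": [
    [0, 0, 0],
    [0, 0, 0],
    [0, 0, 0],
    [0, 0, 0],
    [0, 0, 0],
    [0, 0, 0],
    [0, 0, 0],
    [0, 0, 0]
  ],
  "dp": [
    [-0.14, 0.94, 0],
    [-0.14, 0.94, 0],
    [-0.14, 0.94, 0],
    [-0.14, 0.94, 0],
    [-0.14, 0.94, 0],
    [-0.14, 0.94, 0],
    [-0.14, 0.94, 0],
    [-0.14, 0.94, 0]
  ],
  "hand": [1, 1, 1, 1, 1, 1, 1, 1]
}}

```text
clock: 30.5
tcp_pos: [0.5636, 0.2175, 0.1308]
tcp_rot: [-3.075, -0.641, -0.0]
contact_force: [0.6, 0.1, -0.8]
finger_gap: 0.388
grip_force: 40.2
```

{"api": "servo_tool", "payload": {
  "dr": [
    [0, 0, 0],
    [0, 0, 0],
    [0, 0, 0],
    [0, 0, 0],
    [0, 0, 0],
    [0, 0, 0],
    [0, 0, 0],
    [0, 0, 0]
  ],
  "dp": [
    [-0.14, 0.94, 0],
    [-0.14, 0.94, 0],
    [-0.14, 0.94, 0],
    [-0.14, 0.94, 0],
    [-0.14, 0.94, 0],
    [-0.14, 0.94, 0],
    [-0.14, 0.94, 0],
    [-0.14, 0.94, 0]
  ],
  "hand": [1, 1, 1, 1, 1, 1, 1, 1]
}}

```text
clock: 31.3
tcp_pos: [0.6116, 0.0336, 0.1308]
tcp_rot: [-3.075, -0.642, -0.0]
contact_force: [0.7, 0.4, -1.3]
finger_gap: 0.387
grip_force: 40.2
```

{"api": "servo_tool", "payload": {
  "dr": [
    [0, 0, 0],
    [0, 0, 0],
    [0, 0, 0],
    [0, 0, 0],
    [0, 0, 0],
    [0, 0, 0],
    [0, 0, 0],
    [0, 0, 0]
  ],
  "dp": [
    [-0.15, 0.94, 0],
    [-0.15, 0.94, 0],
    [-0.15, 0.94, 0],
    [-0.15, 0.94, 0],
    [-0.15, 0.94, 0],
    [-0.15, 0.94, 0],
    [-0.15, 0.94, 0],
    [-0.15, 0.94, 0]
  ],
  "hand": [1, 1, 1, 1, 1, 1, 1, 1]
}}

```text
clock: 32.1
tcp_pos: [0.6577, -0.1511, 0.1307]
tcp_rot: [-3.075, -0.641, -0.0]
contact_force: [0.5, 0.5, -1.8]
finger_gap: 0.389
grip_force: 40.2
```

{"api": "servo_tool", "payload": {
  "dr": [
    [0, 0, 0],
    [0, 0, 0]
  ],
  "dp": [
    [0, 0, 0],
    [0, 0, 0]
  ],
  "hand": [1, 1]
}}

```text
clock: 32.3
tcp_pos: [0.6574, -0.1506, 0.1306]
tcp_rot: [-3.076, -0.635, 0.0]
contact_force: [0.2, 1.4, -0.9]
finger_gap: 0.386
grip_force: 40.2
```

```bash
python3 -c "
from h import *
plan(655.5,-151.2,41,-67)"
```

```text
t32.3 tcp [ 657.4 -150.6  130.6] psi -66.7 tilt [-0.  0.] gap 0.39 grip 40 | turn 0.32 shift [-0.08 -0.01  3.58] rows 4
```

{"api": "servo_tool", "payload": {
  "dr": [
    [0, 0, 0],
    [0, 0, 0],
    [0, 0, 0],
    [0, 0, 0],
    [0, 0, 0],
    [0, 0, 0],
    [0, 0, 0],
    [0, 0, 0]
  ],
  "dp": [
    [-0.08, -0.01, 0.6],
    [0, 0, 0.7],
    [0, 0, 0.7],
    [0, 0, 0.7],
    [0, 0, 0.5],
    [0, 0, 0.25],
    [0, 0, 0.1],
    [0, 0, 0]
  ],
  "hand": [1, 1, 1, 1, 1, 1, 1, 1]
}}

```text
clock: 33.1
tcp_pos: [0.6557, -0.1508, 0.0417]
tcp_rot: [3.078, 0.629, -0.0]
contact_force: [0.2, 0.3, -1.0]
finger_gap: 0.387
grip_force: 40.2
```

```bash
python3 -c "
from h import *
plan(655.5,-151.2,40.3,-67)
f=eyes.grab_frame('scene');cv2.imwrite('pics/s4.png',cv2.resize(f[250:390,240:420,::-1],(720,560)))"
```

```text
t33.1 tcp [ 655.7 -150.8   41.7] psi -66.9 tilt [-0. -0.] gap 0.39 grip 40 | turn 0.10 shift [-0.01  0.01  0.06] rows 1
```

View pics/s4.png

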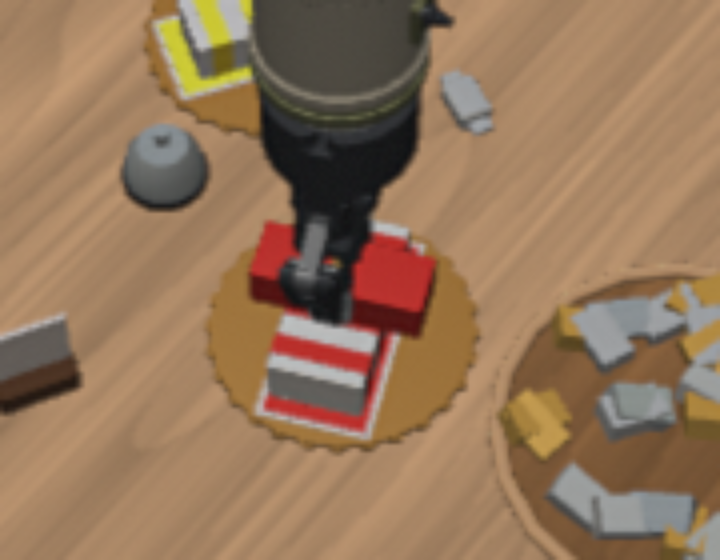

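The small red box sits level and crosswise on the banded box, around (345,275) in the crop. I'll lower it 1 mm, release and back off.

{"api": "servo_tool", "payload": {
  "dr": [
    [0, 0, 0],
    [0, 0, 0],
    [0, 0, 0]
  ],
  "dp": [
    [0, 0, 0.04],
    [0, 0, 0],
    [0, 0, 0]
  ],
  "hand": [1, 1, 1]
}}

```text
clock: 33.45
tcp_pos: [0.6559, -0.1506, 0.0412]
tcp_rot: [3.078, 0.629, 0.001]
contact_force: [0.1, 0.2, -1.2]
finger_gap: 0.388
grip_force: 40.2
```

{"api": "servo_tool", "payload": {
  "dr": [
    [0, 0, 0],
    [0, 0, 0],
    [0, 0, 0],
    [0, 0, 0],
    [0, 0, 0],
    [0, 0, 0],
    [0, 0, 0],
    [0, 0, 0]
  ],
  "dp": [
    [0, 0, 0],
    [0, 0, 0],
    [0, 0, 0],
    [0, 0, 0],
    [0, 0, 0],
    [0, 0, 0],
    [0, 0, 0],
    [0, 0, 0]
  ],
  "hand": [-1, -1, -1, -1, -1, -1, -1, -1]
}}

```text
clock: 34.25
tcp_pos: [0.6557, -0.1507, 0.0408]
tcp_rot: [3.078, 0.629, 0.0]
contact_force: [0.5, -0.1, 0.3]
finger_gap: 1.002
grip_force: 0.0
```

{"api": "servo_tool", "payload": {
  "dr": [
    [0, 0, 0],
    [0, 0, 0],
    [0, 0, 0],
    [0, 0, 0],
    [0, 0, 0],
    [0, 0, 0],
    [0, 0, 0],
    [0, 0, 0]
  ],
  "dp": [
    [0, 0, -0.4],
    [0, 0, -0.7],
    [0, 0, -0.8],
    [0, 0, -0.8],
    [0, 0, -0.8],
    [0, 0, -0.8],
    [0, 0, -0.8],
    [0, 0, -0.8]
  ],
  "hand": [-1, -1, -1, -1, -1, -1, -1, -1]
}}

```text
clock: 35.05
tcp_pos: [0.6557, -0.1508, 0.1909]
tcp_rot: [3.078, 0.628, 0.002]
contact_force: [0.1, 0.3, 0.8]
finger_gap: 1.0
grip_force: 0.0
```

{"api": "servo_tool", "payload": {
  "dr": [
    [0, 0, 0],
    [0, 0, 0],
    [0, 0, 0],
    [0, 0, 0],
    [0, 0, 0],
    [0, 0, 0],
    [0, 0, 0],
    [0, 0, 0]
  ],
  "dp": [
    [0, -0.9, 0],
    [0, -0.9, 0],
    [0, -0.9, 0],
    [0, -0.9, 0],
    [0, -0.9, 0],
    [0, -0.9, 0],
    [0, -0.9, 0],
    [0, -0.9, 0]
  ],
  "hand": [-1, -1, -1, -1, -1, -1, -1, -1]
}}

```text
clock: 35.85
tcp_pos: [0.5848, 0.0156, 0.1899]
tcp_rot: [-3.078, -0.628, -0.002]
contact_force: [0.4, -0.3, 0.2]
finger_gap: 1.001
grip_force: 0.0
```

```bash
python3 -c "
from h import *
import chk2
i=[]
for n in('top','scene'):
    f=eyes.grab_frame(n);i.append(f[:,:,::-1])
    m=masks(f);h,s,v=m['h'],m['s'],m['v']
    g=(h>14)&(h<27)&(s>110)&(v>150);N,l,st,ce=cv2.connectedComponentsWithStats(g.astype(np.uint8),connectivity=4)
    w=ray(n,ce,.060)*1000-(655.4,-151.2)
    print(n,[(w[k].round(1),st[k,4]) for k in range(1,N) if np.hypot(*w[k])<30 and st[k,4]>8])
    chk2.comps(n,f)
cv2.imwrite('pics/c5.png',np.hstack([cv2.resize(i[0][150:320,290:550],(400,262)),cv2.resize(i[1][200:430,110:390],(400,262))]))"
```

```text
top [(array([0.5, 3.3]), np.int32(54))]
top red off [  6.  -25.3] area 76 wh [11 22]
top red off [-14.7  20. ] area 135 wh [13 24]
top yel off [14.8 22.3] area 91 wh [12 17]
top yel off [1.1 2.6] area 85 wh [12 15]
top yel off [ -9.5 -19.3] area 94 wh [14 18]
top yel off [-22.8 -36.7] area 57 wh [10 15]
top tin off [-7.8 12.6] area 1701 wh [59 59]
top tin off [-0.8  1.8] area 118 wh [12 12]
scene [(array([1.2, 0.7]), np.int32(79))]
scene red off [  8.3 -22.7] area 122 wh [25  9]
scene yel off [15.6 21.7] area 68 wh [11 14]
scene yel off [2.7 1.3] area 68 wh [10 13]
scene yel off [ -9.9 -19.1] area 68 wh [10 14]
scene yel off [-22.2 -38. ] area 54 wh [ 9 14]
scene tin off [ 3.1 44.9] area 5072 wh [146 135]
scene tin off [-0.8  1.5] area 191 wh [16 15]
```

View pics/c5.png

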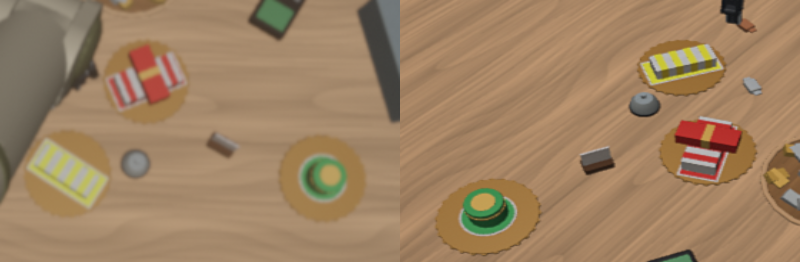

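The plus sign is formed: the ribbon centre is 1–3 mm from the target. All the pieces rest in place, the bystanders are unmoved and the arm is clear, so I'm handing in.

```bash
python3 -c "
from workcell import bot
print(bot.sign_off())"
```

```text
the job is handed in; nothing more can be done
None
```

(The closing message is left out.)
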